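# Stand the swing grinder upright and flip its lid shut

### The arm

A 6-joint arm with a two-finger parallel gripper is mounted at the origin on the work surface. World frame = base frame: x ahead of the robot, y to its left, z up, the work surface at z = 0. Lengths are in m, angles in degrees, forces in N, time in s.
With the tool pointing down it reaches from about 0.35 to 0.775 m from the base axis. Payload 7.3 kg.
Tool frame: the origin (TCP) lies midway between the tips of the shut fingers; the grasp point (between the pads) lies env.tcp_to_grasp behind it (env.tcp_to_grasp is the distance from the TCP to the grasp point, in m); y points along the fingers, x is the direction in which the jaws open and shut, and the axes are right-handed (so a half turn about y gives the same grasp; the last joint's range is limited). The gripper opens to 92 mm and grips with 3 to 60 N. Pads are 19 mm wide; open, the fingers measure 130 mm over their backs; the gripper's body (75 mm by 190 mm) begins 47 mm behind the grasp point.
Start: joints at [-79.641, 19.595, 87.324, -0, 73.075, -8.365], TCP at [0.169, -0.497, 0.227] pointing down, gripper open.
Joint ranges: [-145.02, 145.02], [-44.19, 115.74], [2.07, 154.8], [-57.11, 237.11], [16.16, 152.29], [-177.93, 177.93]. Speed limits (degrees/s): [147.25, 147.25, 180, 180, 180, 180].

### API

Orientations are given as a 3x3 rotation matrix whose columns are the frame's x, y, z axes.
In Python, from cell import sensors, viewer, env gives the robot as it stands.
- The arm moves only by the tool step_arm, never from a script. Its argument "motion" is a list that holds one entry, the list of rows, each a list of 7 numbers: the closure, from 0 (fully open) to 1 (shut), then the shift along the tool's x, y, z in m, then the turn, a rotation vector about the tool's x, y, z in rad. A call has 1 to 12 rows; each row shifts and turns the pose as measured when the row begins, along the tool's axes as they then stand; what a row does not reach is not made up. A row lasts 1/8 s, in which the tool goes at most 62.5 mm and 10.7 degrees, less where a joint would pass 70% of its speed; a pose out of reach is approached as far as the arm can. A call with a gripper value outside its range is refused whole. The fingers move at their own pace and stop on an object; "newtons" is the grip in N (left out, the last holds). Time passes only in rows, so rows that do not move let the fingers close. It gives the time, the measured TCP pose, the force and the opening at its end, in the units of the state.
- sensors.state(): the state, without advancing time (a new reading comes with each control period).
- viewer.capture(name): name is "scene" or "top"; returns the picture (400x640x3 uint8, red, green, blue); there is no depth.
- viewer.calibration(name): a dict with "fx", "fy", "cx", "cy" (pixels), "k1" (the pictures are not rectified: a ray, as slopes to the right and down, at radius r is drawn at 1 + k1 r^2 times it, then the intrinsics apply), "camera_from_world" (4x4, takes a point from world to camera coordinates). Camera axes: x right, y up, looking along -z (the intrinsics and any distortion apply to the point x, -y, -z); pixel columns grow to the right and rows downward; lengths in m; the calibration is good to about 2 mm. A picture is of the moment at which its call begins. calibration takes no time and is no camera call.
- env.sign_off(): hands the job in, once; it reports no verdict.
The state is a dict: "time": time; "qpos": joint angles; "dq": joint speeds; "effort": joint torques, N m; "position": TCP position; "tool_rot": TCP orientation; "force": force on the tool from outside, world axes, zero at the start; "torque": the same for the moment, N m; "finger_gap": finger opening in m.
Only numpy, scipy, OpenCV 4.12 (cv2) and the standard library are available. Lean on these libraries where they do the work, as an engineer would, in place of code of your own. Each camera call takes 0.05 s, during which the arm holds its last target. There are 200 camera calls.

### The job

The sample grinder has just been emptied: its bowl is still tipped forward and its lid stands open. With closed fingers, gently push the bowl (its lever at the side is there for that) fully back upright on its stand and flip the lid over until it lies shut, flat on the rim. Only push: do not grip, lift or drag the grinder, and leave everything else on the bench where it is.

Things in the scene. Friction and masses are not known exactly. Their poses are not given: they have to be found in the camera images.
- grinder: The loose 7 kg bench grinder (it stands on rubber feet by its own weight; base plate about 200 x 210 mm, two upright cheeks 161 mm high at y = +-86 mm, a control box 50 mm high at the back). Origin: bench level, straight below the bowl axis. Its x axis points to the back (the control box), -x to the front (the side to which the bowl tips, over the pan), y to the lid-hinge side, z up. The bowl swings between the cheeks about an axis along y, 135 mm above the bench.
- bowl (a joint): Tilt of the bowl with its white motor housing, rad: 0 = upright (a firm stop), larger = tipped forward, the mouth towards -x of the grinder. It starts at 0.9 to 1.4. Stiff friction (about 0.45 N m, gravity helps slightly) keeps it where it is left. Steel bowl, 132 mm over the rim; upright, the rim lies 207 mm above the bench. Lever and lid go round with it.
- tilt_knob (a point): Centre of the red ball, 30 mm diameter, at the end of the tilt lever: a 10 mm rod on the right-hand end of the bowl's shaft (grinder y = -110 mm), 120 mm from the shaft axis to the ball's centre, outside the cheek. With the bowl upright the lever points 45 degrees up and back (ball at grinder x = +85, z = 220 mm); with the bowl tipped by q it stands at 45 degrees + q above the +x direction, so pushing the ball backwards and down stands the bowl up.
- bowl_rim (a point): Centre of the bowl's mouth, on the bowl's axis 72 mm from the tilt axis. Inside are blades.
- lid (a joint): Opening of the lid, rad: 0 = shut, flat on the rim; starts at 1.7 to 2.1, leaning outward past upright. Friction (about 0.3 N m) keeps the lid where it is left at any angle, so it has to be pushed all the way down. Nothing latches.
- lid_hinge (a point): Middle of the lid's hinge line, on the bowl's rim on the grinder's +y side: 72 mm to the side of the bowl's axis and level with the rim (207 mm above the bench when upright). The hinge line runs along the grinder's x when the bowl is upright, and the lid swings over it from +y towards -y.
- lid_tab (a point): Middle of the yellow forked clamp tab at the lid's free edge, on the outer (upper when shut) face, 146 mm from the hinge line. The lid is an aluminium disc of 132 mm diameter, 0.3 kg, centred 72 mm from the hinge line, its outer face 11 mm above the rim when shut; the tab is 32 x 24 mm, reaches out to 158 mm from the hinge line and is 9 mm thick.
- catch_pan: Steel catch pan, 125 x 190 x 32 mm, on the bench in front of the grinder under the bowl's lip. Origin: centre of its underside. Leave alone.
- brush: Bench brush lying on the bench to the right of the grinder, about 20 cm from the bowl's axis. Leave alone.
- jar: Amber sample jar, 66 mm diameter, 85 mm high. Origin: centre of its underside. Leave alone.
- wash_bottle: White bottle with red cap, 66 mm diameter, 170 mm high. Origin: centre of its underside. Leave alone.
- beaker: Glass beaker, 72 mm diameter, 90 mm high. Origin: centre of its underside. Leave alone.
- glove_box: Mauve glove carton, 120 x 240 x 70 mm high, at the right. Origin: centre of its underside. Leave alone.
- tube_rack: Steel wire test-tube rack, 100 x 250 mm, 96 mm high with its tubes, at the left; beyond it, further left, stands a fixed balance with a clear draught shield, 243 mm high. Origin: centre of the rack's underside. Leave alone.

How it is judged (in metres and radians):
At the end, for the whole second after the job is handed in: The bowl is upright within 0.06 rad (3.4 degrees), the lid lies shut within 0.05 rad (7 mm at its tab), and the grinder stands flat on the bench within 25 mm of where it was (value of joint bowl below 0.06 rad and value of joint lid below 0.05 rad and distance of grinder from where it was at the start of the episode below 0.025 m and angle between grinder's own z axis and vertical below 0.03 rad); the robot touches nothing.
It fails at once if the grinder is dragged, lifted or carried more than 25 mm from its place (distance of grinder from where it was at the start of the episode above 0.025 m).
It fails at once if the grinder is tipped up off its feet (angle between grinder's own z axis and vertical above 0.08 rad).
It fails at once if the fingers squeeze or force the grinder, its lever or its lid with more than 45 N (contact force between the fingers and grinder above 45 N).
It fails at once if the catch pan is moved more than 20 mm (distance of catch_pan from where it was at the start of the episode above 0.02 m).
It fails at once if another thing on the bench is moved more than 20 mm (distance of any of brush, jar, wash_bottle, beaker, glove_box, tube_rack from where it was at the start of the episode above 0.02 m).
It also fails if it takes over 58 s, if anything falls off the work surface, if the arm or the gripper's body presses on something with over 40 N, if the wrist force passes 120 N, or if a joint passes its speed limit or range.

## Working session

There is one attempt and no reset: what is moved stays moved. The work goes in short steps, Python scripts to look and compute and a tool call to move; the robot and the scene stay as the last step left them, time stands still between calls to the robot, and variables do not carry over. Pictures are saved under pics/ and viewed, about 8 in all and at most 12, crops included, and the job is handed in when it is done.

Besides the shell and the picture viewer there is one more tool, called by a JSON object that holds its "method" and its "body", one argument or row to a line. step_arm: Moves the arm, as the interface text tells. Its arguments: {"type":"object","properties":{"motion":{"type":"array","items":{"type":"array","items":{"type":"array","items":{"type":"number"}}}},"newtons":{"type":"number"}},"required":["motion"]}

```bash
ls; mkdir -p pics
python3 - <<'E'
from cell import sensors, viewer, env
import cv2,numpy as np
np.set_printoptions(precision=4,suppress=True)
for n in("scene","top"):
    im=viewer.capture(n); cv2.imwrite(f"pics/{n}0.png",im[:,:,::-1]); print(n,viewer.calibration(n))
print(sensors.state(), env.tcp_to_grasp)
E
```

```text
pics
scene {'fx': 470.2325165436819, 'fy': 470.2325165436819, 'cx': 322.0505953455731, 'cy': 198.07008196296488, 'k1': -0.0591079986878996, 'camera_from_world': array([[-0.6944,  0.7195,  0.0077,  0.4076],
       [-0.5337, -0.5222,  0.6652,  0.205 ],
       [ 0.4827,  0.4578,  0.7466, -1.62  ],
       [ 0.    ,  0.    ,  0.    ,  1.    ]])}
top {'fx': 372.667114219445, 'fy': 372.667114219445, 'cx': 318.77472424836856, 'cy': 199.04646875266553, 'k1': -0.09016834463109454, 'camera_from_world': array([[-0.0175, -0.9995,  0.0267, -0.0052],
       [ 0.9887, -0.0133,  0.1493, -0.6003],
       [-0.1488,  0.029 ,  0.9884, -1.1046],
       [ 0.    ,  0.    ,  0.    ,  1.    ]])}
{'time': 0.1, 'qpos': array([-79.6427,  19.6319,  87.3705,  -0.0014,  73.0751,  -8.3662]), 'dq': array([ 0.0547, -0.0803, -0.1301, -0.056 , -0.0086,  0.027 ]), 'effort': array([  0.0019, -43.2003, -24.4695,   0.0719,   0.0525,  -0.    ]), 'position': array([ 0.1685, -0.4969,  0.2261]), 'tool_rot': array([[ 0.321 , -0.0003,  0.9471],
       [-0.9471,  0.0013,  0.321 ],
       [-0.0013, -1.    ,  0.0002]]), 'force': array([0.3017, 0.1481, 0.7682]), 'torque': array([-0.0303, -0.0053,  0.0185]), 'finger_gap': 0.09169225446922484} 0.0188
```

View pics/scene0.png

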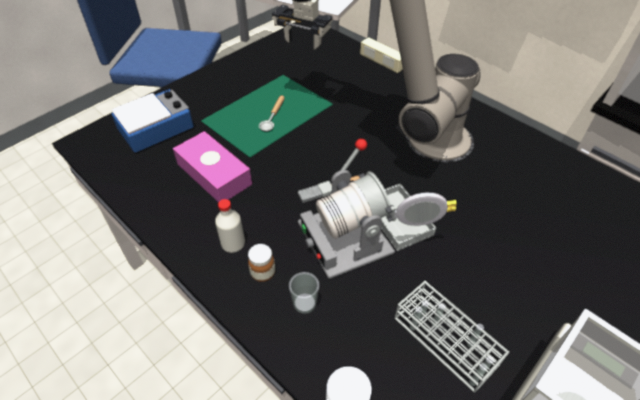

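View pics/top0.png

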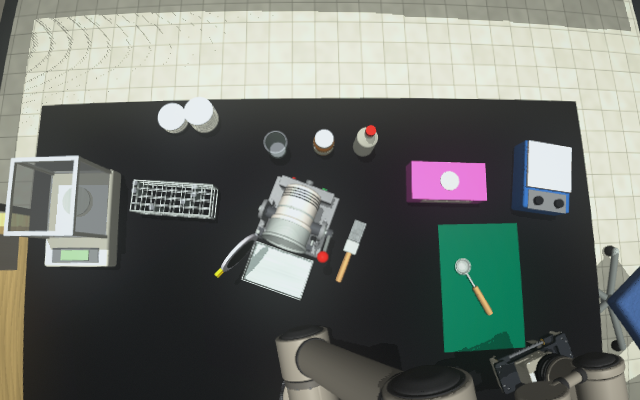

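```bash
cat > h.py <<'E'
import cv2,numpy as np
from cell import sensors, viewer, env
np.set_printoptions(precision=4,suppress=True)
def ray(n,uv):
    c=viewer.calibration(n); K=np.array([[c['fx'],0,c['cx']],[0,c['fy'],c['cy']],[0,0,1]])
    x,y=cv2.undistortPoints(np.array([[uv]],float),K,np.array([c['k1'],0,0,0.]))[0,0]
    T=c['camera_from_world'];R=T[:3,:3]
    return -R.T@T[:3,3], R.T@np.array([x,-y,-1])
def plane(n,uv,z):
    o,d=ray(n,uv); return o+d*(z-o[2])/d[2]
def tri(a,b):
    (o,d),(p,e)=ray("scene",a),ray("top",b)
    s=np.linalg.lstsq(np.c_[d,-e],p-o,rcond=None)[0]
    A,B=o+d*s[0],p+e*s[1]; return (A+B)/2,np.linalg.norm(A-B)
def proj(n,P):
    c=viewer.calibration(n);q=c['camera_from_world']@np.r_[P,1]
    x,y=q[0]/-q[2],-q[1]/-q[2];f=1+c['k1']*(x*x+y*y)
    return np.array([c['fx']*x*f+c['cx'],c['fy']*y*f+c['cy']])
def blob(im,lo,hi,box):
    h=cv2.cvtColor(im,cv2.COLOR_RGB2HSV);m=cv2.inRange(h,lo,hi)
    if lo[0]==0:m|=cv2.inRange(h,(172,)+lo[1:],(180,)+hi[1:])
    k=np.zeros_like(m);x0,y0,x1,y1=box;k[y0:y1,x0:x1]=255;m&=k
    n,l,s,c=cv2.connectedComponentsWithStats(m)
    return [(s[i,4],c[i]) for i in range(1,n) if s[i,4]>6]
RED=((0,150,80),(7,255,255));YEL=((22,120,100),(35,255,255))
E
python3 - <<'E'
from h import *
s=cv2.imread('pics/scene0.png')[:,:,::-1];t=cv2.imread('pics/top0.png')[:,:,::-1]
print(blob(s,*RED,(280,120,470,290)),blob(t,*RED,(200,150,345,310)))
print(blob(s,*YEL,(430,180,480,230)),blob(t,*YEL,(200,240,250,290)))
a=cv2.resize(s[130:290,280:480],None,fx=4,fy=4,interpolation=2)[:,:,::-1]
b=cv2.resize(t[165:305,205:380],None,fx=4,fy=4,interpolation=2)[:,:,::-1]
cv2.imwrite('pics/c1.png',a[:600]);cv2.imwrite('pics/c2.png',b)
E
```

```text
[(np.int32(116), array([360.7672, 143.569 ])), (np.int32(22), array([318.5, 255.5]))] [(np.int32(100), array([322.18, 256.73]))]
[(np.int32(92), array([451.5109, 205.087 ]))] [(np.int32(55), array([218.5091, 272.5818]))]
```

View pics/c1.png

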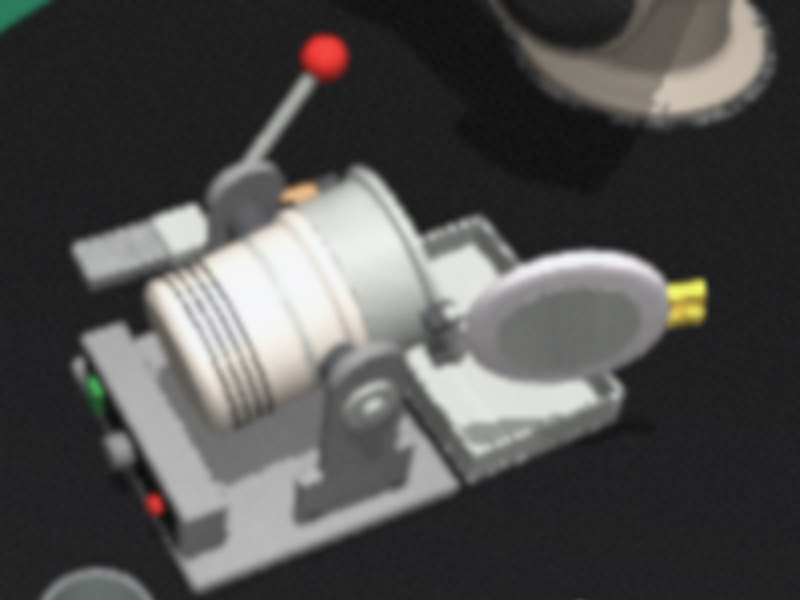

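View pics/c2.png

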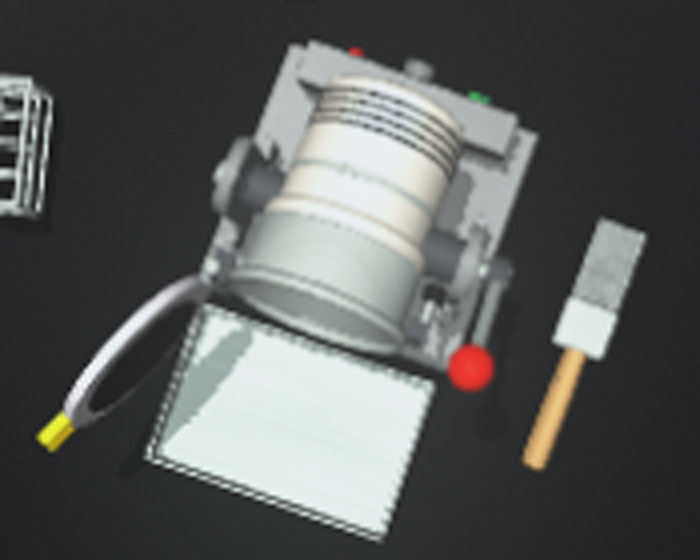

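```bash
cat >> h.py <<'E'
from scipy.optimize import least_squares
def model(p):
    x,y,yaw,q,l=p
    G=np.array([[np.cos(yaw),-np.sin(yaw),0],[np.sin(yaw),np.cos(yaw),0],[0,0,1]]);o=np.array([x,y,0])
    B=np.array([[np.cos(q),0,-np.sin(q)],[0,1,0],[np.sin(q),0,np.cos(q)]])
    f=lambda v:o+G@v
    ball=f([.12*np.cos(np.pi/4+q),-.11,.135+.12*np.sin(np.pi/4+q)])
    b=lambda v:f(np.array([0,0,.135])+B@np.array(v))
    h=b([0,.072,.072]); 
    L=lambda r,t:b([0,.072-r*np.cos(l)+t*np.sin(l),.072+r*np.sin(l)+t*np.cos(l)])
    return dict(ball=ball,hinge=h,tab=L(.146,.011),G=G,o=o,L=L,rim=b([0,0,.072]))
E
python3 - <<'E'
from h import *
bs,bt=(360.77,143.57),(322.18,256.73);ts,tt=(451.51,205.09),(218.51,272.58)
B,e=tri(bs,bt);T,e2=tri(ts,tt);print(B,e,T,e2)
P=lambda u,v:(280+u/4,130+v/4)
c=[plane("scene",P(*a),.01) for a in((195,588),(458,487))];print("plate edge",c,np.linalg.norm(c[0]-c[1]))
d=c[0]-c[1];print("yaw",np.degrees(np.arctan2(d[1],d[0])))
Q=lambda u,v:(205+u/4,165+v/4)
pc=[plane("top",Q(*a),.032) for a in((202,303),(434,380),(381,541),(147,458))];print("pan",pc)
w=pc[0]-pc[1];print(np.degrees(np.arctan2(-w[0],w[1])),np.linalg.norm(w))
def res(p):
    m=model(p);r=np.r_[m['ball']-B,m['tab']-T]
    ed=[m['o']+m['G']@np.array([.1,.105,.01])-c[0], m['o']+m['G']@np.array([-.1,.105,.01])-c[1]]
    return np.r_[r, 0.3*np.r_[ed[0][:2],ed[1][:2]]]
s=least_squares(res,[.5,.05,-.3,1.1,1.9]);print(s.x,s.fun*1000);m=model(s.x);print({k:m[k] for k in('ball','tab','hinge','rim')})
E
```

```text
[ 0.4251 -0.0153  0.2378] 0.0013654433865670642 [0.3865 0.2588 0.1785] 0.0001295032859184015
plate edge [array([0.6769, 0.1111, 0.01  ]), array([0.492 , 0.1851, 0.01  ])] 0.1991114826238407
yaw -21.81462717852705
pan [array([0.4754, 0.1815, 0.032 ]), array([0.4143, 0.0046, 0.032 ]), array([0.2944, 0.0464, 0.032 ]), array([0.3588, 0.2229, 0.032 ])]
-19.07150983342155 0.18723563453043268
[ 0.5281  0.0613 -0.403   1.3601  1.8646] [-0.1582  1.0098 -2.0519  2.8972 -2.7665  0.1218 -4.6968  2.2599 -4.4332
  3.5957]
{'ball': array([ 0.4249, -0.0143,  0.2357]), 'tab': array([0.3894, 0.2561, 0.1786]), 'hinge': array([0.4915, 0.1551, 0.1501]), 'rim': array([0.4633, 0.0889, 0.1501])}
```

```bash
cat >> h.py <<'E'
from scipy.spatial.transform import Rotation as Ro
def go(P,Rt=None):
    s=sensors.state();R=s['tool_rot'];d=R.T@(np.array(P)-s['position'])
    w=np.zeros(3) if Rt is None else Ro.from_matrix(R.T@Rt).as_rotvec()
    print('shift',d,'rv',w,'deg',np.degrees(np.linalg.norm(w)))
E
python3 - <<'E'
from h import *
B,_=tri((360.77,143.57),(322.18,256.73));T,_=tri((451.51,205.09),(218.51,272.58))
c=[np.array([.6769,.1111]),np.array([.492,.1851])]
def res(p):
    m=model(p[:5]);r=np.r_[m['ball']-B,m['tab']-T]
    return np.r_[r,*[.5*((m['o']+m['G']@np.array([p[5]+k,.105,.01]))[:2]-e) for k,e in((.1,c[0]),(-.1,c[1]))]]
s=least_squares(res,[.5,.05,-.3,1.1,1.9,0]);print(s.x,s.fun*1000);p=s.x[:5];m=model(p)
np.save('p.npy',p);G=m['G'];o=m['o']
Rt=np.c_[-G[:,1],[0,0,-1],G[:,0]];print(Rt,np.linalg.det(Rt))
for w in([-.125,-.11,.30],[-.125,-.11,.228]):print(o+G@np.array(w))
go([.40,-.25,.30],Rt);print(m['ball'],m['tab'])
E
```

```text
[ 0.5249  0.0619 -0.3808  1.3544  1.912   0.0232] [-1.0302 -0.8895 -1.6807  0.5058 -0.4203  0.7174  0.7176  1.2262  0.3311
  1.3932]
[[-0.3717  0.      0.9284]
 [-0.9284  0.     -0.3717]
 [-0.     -1.      0.    ]] 1.0
[0.368  0.0062 0.3   ]
[0.368  0.0062 0.228 ]
shift [-0.1596 -0.0736  0.2985] rv [ 0.0003  0.7076 -0.0013] deg 40.5425750892185
[ 0.424  -0.0162  0.2361] [0.387  0.2584 0.1792]
```

{"method": "step_arm", "body": {
  "motion": [
    [[1,0,-0.037,0,0,0,0],[1,0,-0.037,0,0,0,0],[1,-0.027,0,0.05,0,0,0],[1,-0.027,0,0.05,0,0,0],[1,-0.027,0,0.05,0,0,0],[1,-0.027,0,0.05,0,0,0],[1,-0.027,0,0.05,0,0,0],[1,-0.027,0,0.05,0,0,0],[1,0,0,0,0,0.177,0],[1,0,0,0,0,0.177,0],[1,0,0,0,0,0.177,0],[1,0,0,0,0,0.177,0]]
  ],
  "newtons": 20
}}

```text
time: 1.6
position: [0.4072, -0.237, 0.2987]
tool_rot: [[-0.392, -0.004, 0.92], [-0.92, 0.01, -0.391], [-0.008, -1.0, -0.008]]
force: [0.3, 0.1, 0.8]
finger_gap: 0.0005
```

```bash
cat >> h.py <<'E'
def setup():
    p=np.load('p.npy');m=model(p);G=m['G'];o=m['o'];s=sensors.state()
    Rt=np.c_[-G[:,1],[0,0,-1],G[:,0]]
    print('t',s['time'],'gr',G.T@(s['position']-o),'F_gr',G.T@s['force'],'gap',s['finger_gap'])
    return m,(lambda w:o+G@np.array(w)),Rt
E
python3 - <<'E'
from h import *
m,f,Rt=setup();go(f([-.125,-.11,.30]),Rt);print(sensors.state()['qpos'])
E
```

```text
t 1.6 gr [ 0.0017 -0.3212  0.2987] F_gr [0.2914 0.1993 0.8293] gap 0.0004956780701410232
shift [-0.2085  0.0014 -0.1312] rv [ 0.0076 -0.0214 -0.008 ] deg 1.3815932326820524
[-39.7461  11.3022  87.2573   0.3105  81.9932  73.2561]
```

{"method": "step_arm", "body": {
  "motion": [
    [[1,-0.042,0,-0.026,0.008,-0.021,-0.008],[1,-0.042,0,-0.026,0,0,0],[1,-0.042,0,-0.026,0,0,0],[1,-0.042,0,-0.026,0,0,0],[1,-0.042,0,-0.026,0,0,0],[1,0,0,0,0,0,0]]
  ]
}}

```text
time: 2.35
position: [0.3636, 0.0135, 0.2971]
tool_rot: [[-0.375, -0.003, 0.927], [-0.927, 0.002, -0.375], [-0.001, -1.0, -0.004]]
force: [-0.3, -0.6, 0.4]
finger_gap: 0.0009
```

Run:
```python
from h import *
m,f,Rt=setup();go(f([-.125,-.11,.228]),Rt)
```

```text
t 2.35 gr [-0.1318 -0.1049  0.2971] F_gr [-0.1049 -0.6698  0.422 ] gap 0.0009216531124730066
shift [0.0051 0.0691 0.0071] rv [ 0.0036 -0.0039 -0.0011] deg 0.30924350318837945
```

Descend and view from the scene camera.

{"method": "step_arm", "body": {
  "motion": [
    [[1,0.005,0.035,0,0,0,0],[1,0,0.034,0,0,0,0],[1,0,0,0.007,0,0,0],[1,0,0,0.013,0,0,0]]
  ]
}}

```text
time: 2.85
position: [0.3819, -0.0006, 0.2279]
tool_rot: [[-0.375, -0.0, 0.927], [-0.927, 0.001, -0.375], [-0.0, -1.0, -0.0]]
force: [-0.2, -0.1, 0.2]
finger_gap: 0.0005
```

Run:
```python
from h import *
m,f,Rt=setup();go(f([-.085,-.11,.232]),Rt)
s=viewer.capture("scene");cv2.imwrite('pics/s2.png',cv2.resize(s[80:260,270:490],None,fx=3,fy=3)[:,:,::-1])
```

```text
t 2.85 gr [-0.1095 -0.1111  0.2279] F_gr [-0.1861 -0.1732  0.1582] gap 0.00045593056040791306
shift [-0.0012 -0.0041  0.0245] rv [ 0.0003 -0.0031 -0.0004] deg 0.17771100677376295
```

View pics/s2.png

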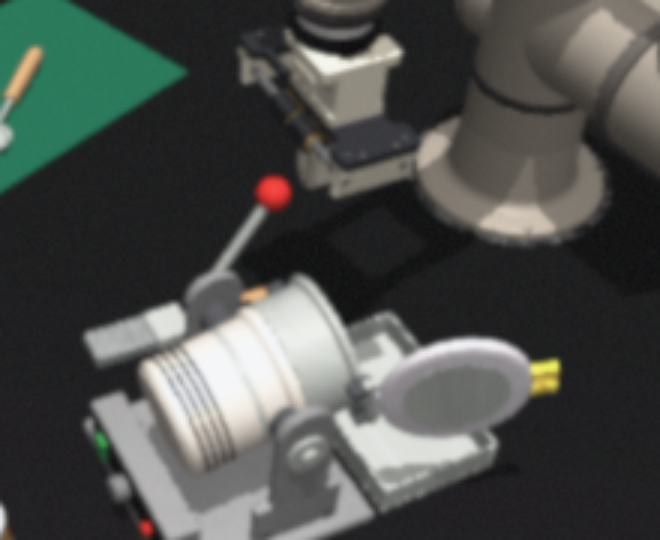

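{"method": "step_arm", "body": {
  "motion": [
    [[1,0,-0.003,0.01,0,0,0],[1,0,-0.003,0.01,0,0,0],[1,0,-0.003,0.01,0,0,0],[1,0,-0.004,0.01,0,0,0],[1,0,-0.004,0.01,0,0,0],[1,0,-0.003,0.01,0,0,0]]
  ]
}}

```text
time: 3.65
position: [0.4351, -0.0219, 0.2534]
tool_rot: [[-0.374, -0.015, 0.927], [-0.927, 0.007, -0.374], [-0.001, -1.0, -0.017]]
force: [-6.4, 2.0, 5.4]
finger_gap: 0.0005
```

Run:
```python
from h import *
m,f,Rt=setup();go(f([0,-.11,.25]),Rt)
```

```text
t 3.65 gr [-0.0523 -0.1111  0.2534] F_gr [-6.6907 -0.5076  5.4329] gap 0.0005044545667478514
shift [-0.0013  0.0025  0.0523] rv [ 0.0171 -0.0024 -0.0011] deg 0.9897667118207811
```

{"method": "step_arm", "body": {
  "motion": [
    [[1,0,0.002,0.01,0.017,0,0],[1,0,0.001,0.01,0,0,0],[1,0,0,0.01,0,0,0],[1,0,0,0.01,0,0,0],[1,0,0.001,0.01,0,0,0],[1,0,0.002,0.01,0,0,0]]
  ]
}}

```text
time: 4.4
position: [0.4918, -0.0442, 0.2518]
tool_rot: [[-0.373, -0.002, 0.928], [-0.928, 0.003, -0.373], [-0.002, -1.0, -0.003]]
force: [-2.3, 1.0, 3.9]
finger_gap: 0.0006
```

Run:
```python
from h import *
m,f,Rt=setup();go(f([.058,-.11,.222]),Rt)
```

```text
t 4.4 gr [ 0.0087 -0.1108  0.2518] F_gr [-2.533   0.1031  3.8643] gap 0.0005594314370581761
shift [-0.0008  0.0296  0.0494] rv [ 0.0033 -0.001  -0.002 ] deg 0.22896621568460057
```

{"method": "step_arm", "body": {
  "motion": [
    [[1,0,0.005,0.008,0,0,0],[1,0,0.005,0.008,0,0,0],[1,0,0.005,0.008,0,0,0],[1,0,0.005,0.007,0,0,0]]
  ]
}}

```text
time: 4.9
position: [0.5225, -0.0565, 0.2296]
tool_rot: [[-0.373, -0.004, 0.928], [-0.928, 0.003, -0.373], [-0.002, -1.0, -0.005]]
force: [-3.2, 2.1, 3.7]
finger_gap: 0.0004
```

Run:
```python
from h import *
m,f,Rt=setup();go(f([.06,-.11,.222]),Rt)
```

```text
t 4.9 gr [ 0.0417 -0.1108  0.2296] F_gr [-3.7773  0.7958  3.7376] gap 0.00035000287124986075
shift [-0.0008  0.0075  0.0183] rv [ 0.0046 -0.0011 -0.0019] deg 0.290858190092458
```

{"method": "step_arm", "body": {
  "motion": [
    [[1,0,0.003,0.005,0,0,0],[1,0,0.003,0.005,0,0,0],[1,0,0.002,0.003,0,0,0]]
  ]
}}

```text
time: 5.28
position: [0.5355, -0.0617, 0.2205]
tool_rot: [[-0.373, -0.004, 0.928], [-0.928, 0.004, -0.373], [-0.002, -1.0, -0.005]]
force: [-3.0, 0.4, 2.2]
finger_gap: 0.0003
```

Run:
```python
from h import *
m,f,Rt=setup();go(f([.06,-.11,.215]),Rt)
s=viewer.capture("scene");cv2.imwrite('pics/s3.png',cv2.resize(s[60:260,270:490],None,fx=3,fy=3)[:,:,::-1])
```

```text
t 5.275 gr [ 0.0557 -0.1108  0.2205] F_gr [-2.9557 -0.7785  2.1929] gap 0.00029488785677387946
shift [-0.0008  0.0055  0.0043] rv [ 0.0052 -0.0011 -0.0019] deg 0.3240143656730903
```

View pics/s3.png

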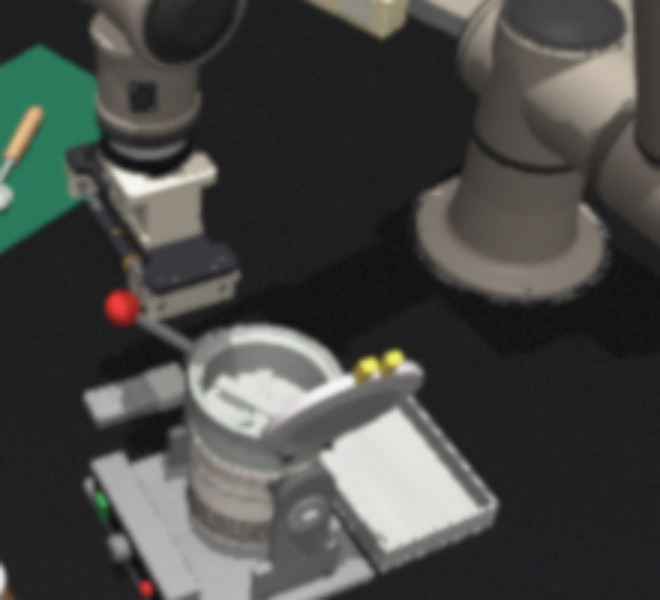

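Bowl nearly upright (ball at ≈(310,162) full-frame). Push on in small rows to the stop, watching for the force rise.

{"method": "step_arm", "body": {
  "motion": [
    [[1,0,0.001,0.003,0,0,0],[1,0,0.001,0.003,0,0,0],[1,0,0.001,0.003,0,0,0]]
  ]
}}

```text
time: 5.7
position: [0.5418, -0.0642, 0.2155]
tool_rot: [[-0.372, -0.011, 0.928], [-0.928, 0.006, -0.372], [-0.001, -1.0, -0.012]]
force: [-8.2, 2.4, 4.9]
finger_gap: 0.0004
```

{"method": "step_arm", "body": {
  "motion": [
    [[1,0,0.001,0.003,0,0,0],[1,0,0.001,0.003,0,0,0]]
  ]
}}

```text
time: 5.95
position: [0.5421, -0.0642, 0.2147]
tool_rot: [[-0.371, -0.023, 0.928], [-0.928, 0.01, -0.371], [-0.001, -1.0, -0.025]]
force: [-18.1, 5.9, 17.4]
finger_gap: 0.0004
```

Run:
```python
from h import *
m,f,Rt=setup()
s=viewer.capture("scene");b=max(blob(s,*RED,(280,120,330,200)),key=lambda a:a[0])
t=viewer.capture("top");print(b,proj("scene",f([.085,-.11,.22])),blob(t,*RED,(280,180,360,300)),proj("top",f([.085,-.11,.22])))
for q in(.03,.06,.1):p=np.load('p.npy');p[3]=q;print(q,proj("scene",model(p)['ball']))
```

```text
t 5.95 gr [ 0.0628 -0.1107  0.2147] F_gr [-18.9907  -1.2524  17.3858] gap 0.0004338502864172566
(np.int32(110), array([307.6727, 164.4273])) [309.1859 163.9249] [] [342.7748 202.8438]
0.03 [310.1454 162.9721]
0.06 [311.0801 162.0065]
0.1 [312.3688 160.7398]
```

{"method": "step_arm", "body": {
  "motion": [
    [[1,0,0,-0.015,0.02,0,0],[1,0,-0.03,-0.015,0,0,0],[1,0,-0.06,-0.01,0,0,0],[1,0,-0.06,-0.01,0,0,0],[1,0,-0.055,0,0,0,0],[1,-0.055,0,0,0,0,0],[1,-0.055,0,0,0,0,0],[1,-0.055,0,0,0,0,0],[1,-0.055,0,0,0,0,0],[1,-0.055,0,0,0,0,0],[1,-0.035,0,0,0,0,0],[1,0,0,0,0,0,0]]
  ]
}}

```text
time: 7.55
position: [0.6219, 0.2479, 0.429]
tool_rot: [[-0.378, 0.022, 0.926], [-0.926, -0.003, -0.378], [-0.006, -1.0, 0.022]]
force: [0.7, -0.3, 0.2]
finger_gap: 0.0004
```

Run:
```python
from h import *
m,f,Rt=setup();go(f([0,.195,.32]),Rt);print(sensors.state()['qpos'])
s=viewer.capture("scene");t=viewer.capture("top")
b=blob(s,*RED,(280,120,340,200));c=blob(t,*RED,(300,180,360,300));print(b,c)
b=max(b,key=lambda a:a[0])[1];c=max(c,key=lambda a:a[0])[1]
print("ball meas",tri(b,c),"upright",f([.085,-.11,.22]))
a=blob(s,*YEL,(350,140,460,230));d=blob(t,*YEL,(200,180,330,320));print(a,d)
p=np.load('p.npy');p[3]=0;mm=model(p);print(proj("scene",mm['tab']),proj("top",mm['tab']))
cv2.imwrite('pics/s4.png',np.hstack([cv2.resize(s[60:260,280:480],(400,400)),cv2.resize(t[140:320,200:380],(400,400))])[:,:,::-1])
```

```text
t 7.55 gr [0.0209 0.2088 0.429 ] F_gr [0.7613 0.0291 0.2446] gap 0.000414369988827791
shift [ 0.0145  0.1085 -0.0231] rv [-0.0216 -0.0066 -0.0059] deg 1.3392997446703647
[ 15.4145  35.3622  30.7316  -0.5282 112.7166 127.4025]
[(np.int32(123), array([308.1626, 164.0163]))] [(np.int32(99), array([342.4646, 201.2323]))]
ball meas (array([ 0.567 , -0.0711,  0.2229]), np.float64(0.0005681682013875666)) upright [ 0.563  -0.0719  0.22  ]
[(np.int32(74), array([389.5946, 183.1486]))] [(np.int32(41), array([236.5366, 186.9512])), (np.int32(41), array([232.9756, 195.561 ]))]
[389.3968 184.2011] [235.7737 192.3301]
```

View pics/s4.png

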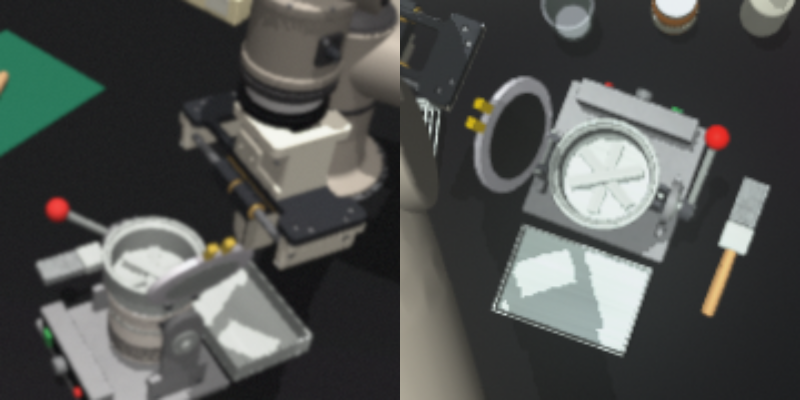

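{"method": "step_arm", "body": {
  "motion": [
    [[1,0,0.054,-0.012,-0.022,-0.007,0],[1,0,0.054,-0.011,0,0,0],[1,0.012,0,0,0,0,0],[1,0,0,0,0,0,0]]
  ]
}}

```text
time: 8.15
position: [0.5964, 0.2367, 0.3224]
tool_rot: [[-0.38, 0.011, 0.925], [-0.925, 0.006, -0.38], [-0.01, -1.0, 0.008]]
force: [1.0, -1.0, 0.5]
finger_gap: 0.0002
```

Run:
```python
from h import *
m,f,Rt=setup();go(f([0,.163,.32]),Rt)
```

```text
t 8.15 gr [0.0014 0.1889 0.3224] F_gr [ 1.3361 -0.5708  0.4964] gap 0.00017868495621934988
shift [ 0.0259  0.0022 -0.0011] rv [-0.0076 -0.0094 -0.0096] deg 0.8856252632910593
```

{"method": "step_arm", "body": {
  "motion": [
    [[1,0.01,0,0,-0.008,-0.009,-0.01],[1,0.01,0,0,0,0,0],[1,0.01,0,0,0,0,0],[1,0.01,0,0,0,0,0],[1,0.01,0,0,0,0,0],[1,0.01,0,0,0,0,0]]
  ]
}}

```text
time: 8.9
position: [0.5748, 0.1783, 0.3269]
tool_rot: [[-0.372, 0.01, 0.928], [-0.928, 0.004, -0.372], [-0.007, -1.0, 0.008]]
force: [1.0, 2.5, 2.8]
finger_gap: 0.0003
```

Run:
```python
from h import *
m,f,Rt=setup();go(f([0,.102,.32]),Rt)
```

```text
t 8.9 gr [0.003  0.1267 0.3269] F_gr [0.0393 2.6745 2.7806] gap 0.0003495320759234967
shift [ 0.0247  0.0067 -0.0031] rv [-0.0075  0.0001 -0.0072] deg 0.5977256176250354
```

{"method": "step_arm", "body": {
  "motion": [
    [[1,0.011,0.002,0,-0.007,0,-0.007],[1,0.011,0.002,0,0,0,0],[1,0.011,0.001,0,0,0,0],[1,0.011,0.001,0,0,0,0],[1,0.011,0.001,0,0,0,0],[1,0.011,0.001,0,0,0,0]]
  ]
}}

```text
time: 9.65
position: [0.5479, 0.1123, 0.3168]
tool_rot: [[-0.372, -0.003, 0.928], [-0.928, -0.001, -0.372], [0.002, -1.0, -0.003]]
force: [1.7, 1.7, -1.2]
finger_gap: 0.0
```

Run:
```python
from h import *
m,f,Rt=setup();go(f([0,.025,.302]),Rt)
```

```text
t 9.65 gr [0.0026 0.0554 0.3168] F_gr [ 0.9298  2.2533 -1.1587] gap 1.4152429694858602e-05
shift [ 0.0303  0.0148 -0.0025] rv [ 0.0028 -0.0003  0.0022] deg 0.20509266024699885
```

{"method": "step_arm", "body": {
  "motion": [
    [[1,0.01,0.005,-0.002,0,0,0],[1,0.01,0.005,0,0,0,0],[1,0.01,0.005,0,0,0,0],[1,0.007,0.007,0,0,0,0],[1,0.007,0.007,0,0,0,0],[1,0.007,0.007,0,0,0,0]]
  ]
}}

```text
time: 10.4
position: [0.5252, 0.0614, 0.279]
tool_rot: [[-0.373, -0.003, 0.928], [-0.928, -0.002, -0.373], [0.003, -1.0, -0.002]]
force: [1.9, 0.6, 1.2]
finger_gap: 0.0006
```

Run:
```python
from h import *
m,f,Rt=setup();go(f([0,-.017,.247]),Rt)
s=viewer.capture("scene");cv2.imwrite('pics/s5.png',cv2.resize(s[60:260,270:490],None,fx=3,fy=3)[:,:,::-1])
```

```text
t 10.4 gr [ 0.0004 -0.0003  0.279 ] F_gr [1.5382 1.2909 1.1537] gap 0.0006154500689040975
shift [ 0.0166  0.0321 -0.0004] rv [ 0.0019 -0.0012  0.0032] deg 0.22516304491928438
```

View pics/s5.png

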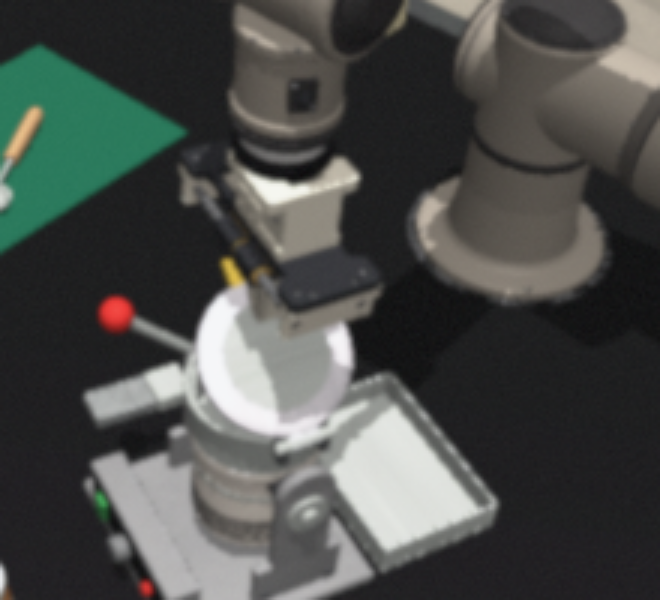

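{"method": "step_arm", "body": {
  "motion": [
    [[1,0.004,0.008,0,0,0,0],[1,0.004,0.008,0,0,0,0],[1,0.004,0.008,0,0,0,0],[1,0.004,0.008,0,0,0,0],[1,0.003,0.008,0,0,0,0],[1,0.003,0.007,0,0,0,0]]
  ]
}}

```text
time: 11.2
position: [0.5157, 0.0392, 0.2276]
tool_rot: [[-0.373, -0.005, 0.928], [-0.928, -0.002, -0.373], [0.004, -1.0, -0.004]]
force: [-0.0, 0.7, 1.9]
finger_gap: 0.0005
```

{"method": "step_arm", "body": {
  "motion": [
    [[1,0.001,0.004,0,0,0,0],[1,0,0.003,0,0,0,0],[1,0,0.003,0,0,0,0]]
  ]
}}

```text
time: 11.58
position: [0.515, 0.0377, 0.2179]
tool_rot: [[-0.373, -0.005, 0.928], [-0.928, -0.003, -0.373], [0.005, -1.0, -0.004]]
force: [-7.6, 0.6, 25.0]
finger_gap: 0.0006
```

Run:
```python
from h import *
m,f,Rt=setup()
```

```text
t 11.575 gr [-0.0002 -0.0261  0.2179] F_gr [-7.2336 -2.2716 25.0417] gap 0.000578016551713715
```

{"method": "step_arm", "body": {
  "motion": [
    [[1,0,-0.01,0,0,0,0],[1,0,-0.05,0,0,0,0],[1,0,-0.05,0,0,0,0],[1,0,-0.05,0,0,0,0],[1,0.05,0,-0.03,0,0,0],[1,0.05,0,-0.03,0,0,0],[1,0.05,0,-0.03,0,0,0],[1,0.05,0,-0.03,0,0,0],[1,0.05,0,0,0,0,0],[1,0.05,0,0,0,0,0],[1,0,0,0,0,0,0],[1,0,0,0,0,0,0]]
  ]
}}

```text
time: 13.08
position: [0.2874, -0.2007, 0.3886]
tool_rot: [[-0.371, 0.001, 0.928], [-0.928, -0.009, -0.371], [0.008, -1.0, 0.005]]
force: [-0.2, 0.2, -0.3]
finger_gap: 0.0006
```

Run:
```python
from h import *
m,f,Rt=setup()
s=viewer.capture("scene");t=viewer.capture("top")
b=blob(s,*RED,(280,120,340,200));c=blob(t,*RED,(300,180,360,300));a=blob(s,*YEL,(290,130,400,230));d=blob(t,*YEL,(240,180,345,300));print(b,c,a,d)
if b and c: print("ball",tri(b[0][1],c[0][1]),f([.085,-.11,.22]))
A=lambda v:sum(n*x for n,x in v)/sum(n for n,x in v)
if a and d: print("tab",tri(A(a),A(d)))
for l in(0,.05,.1):p=np.load('p.npy');p[3]=0;p[4]=l;k=model(p)['L'](.146,.0155);print(l,k,proj("scene",k),proj("top",k))
cv2.imwrite('pics/s6.png',np.hstack([cv2.resize(s[110:290,280:460],(400,400)),cv2.resize(t[140:320,200:380],(400,400))])[:,:,::-1])
```

```text
t 13.075 gr [-0.123  -0.3321  0.3886] F_gr [-0.2591  0.1436 -0.3122] gap 0.0006196539426743543
[(np.int32(123), array([308.1626, 164.0163]))] [(np.int32(97), array([342.3505, 201.2268]))] [(np.int32(70), array([342.8857, 164.8143]))] [(np.int32(35), array([319.4857, 223.8   ])), (np.int32(37), array([316.5405, 231.2703]))]
ball (array([ 0.5671, -0.0709,  0.223 ]), np.float64(0.0007922231382290714)) [ 0.563  -0.0719  0.22  ]
tab (array([ 0.5007, -0.0077,  0.2168]), np.float64(0.004101751507151204))
0 [ 0.4974 -0.0068  0.2225] [344.8398 162.8902] [318.356  228.2553]
0.05 [ 0.4978 -0.0059  0.2298] [345.1261 161.0915] [318.0788 227.9175]
0.1 [ 0.4983 -0.0047  0.237 ] [345.4765 159.3807] [317.6633 227.5251]
```

View pics/s6.png

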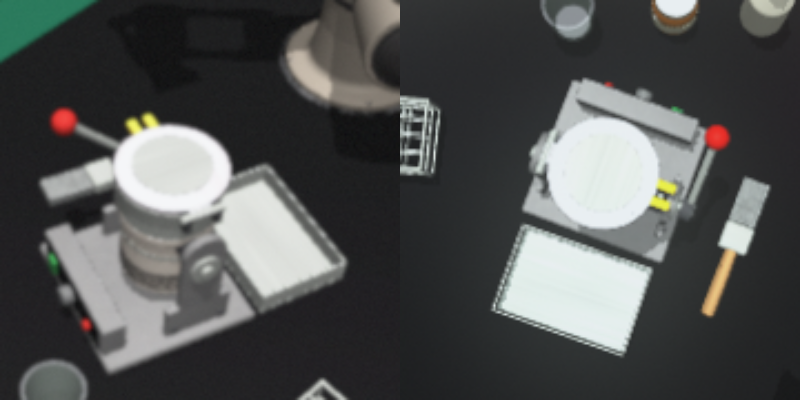

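```bash
python3 -c "
from cell import env;print(env.sign_off())"
```

```text
the job is handed in; nothing more can be done
None
```

The bowl is back upright on its stand and the lid is shut; I handed the job in at about 13 s of the 58 s allowed. `sign_off` gives no verdict, so the result rests on my own checks.

- **Bowl:** I pushed the lever ball back and down with closed fingers until it met the firm stop, at about 26 N on the wrist. The ball measured at (0.567, -0.071, 0.223), against an upright prediction of (0.563, -0.072, 0.220). That is a 4 to 5 mm difference, within camera and fit error or a small shift of the grinder.
- **Lid:** I pushed it over and pressed it down. The fingertip reached z = 0.218 m, the shut height of its outer face, at about 25 N.
- **Tab check:** The tab triangulated at z = 0.217 m, against a predicted 0.2225 m for a shut lid. The two camera rays missed each other by 4 mm, so this check is coarser. Both pictures show the lid flat on the rim.
- **Surroundings:** The last picture shows the pan, brush and grinder base where they were, judged by eye and not re-measured. The arm is well clear with no load on it. The highest wrist reading I saw was about 26 N, against the 45 N limit on finger contact.

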